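# Clamp a vial in the ratchet vice

## Robot

A 6-joint arm with a two-finger parallel gripper is mounted at the origin on a cart in front of the work surface, level with it; the furniture and walls round the work are solid. World frame = base frame: x ahead of the robot, y to its left, z up, the work surface at z = 0. Lengths are in m, angles in degrees, forces in N, time in s.
With the tool pointing down it reaches from about 0.25 to 0.725 m from the base axis. Payload 9.7 kg.
Tool frame: the origin (TCP) lies at the very end of the fingers, on their centre line; the grasp point (between the pads) lies grasp_offset behind it (grasp_offset is the distance from the TCP to the grasp point, in m); z points along the fingers, y is the line along which they close (so a half turn about z gives the same grasp; the last joint's range is limited). The gripper opens to 85 mm and grips with 20 to 120 N. Pads are 22 mm wide; open, the fingers measure 114 mm over their backs; the gripper's body (76 mm by 85 mm) begins 54 mm behind the grasp point. The pads swing forward as they close: fully open they stand 13 mm farther back than shut.
Start: joints at [76.834, 4.979, 10.078, 95.1, 0, 90], TCP at [0.125, 0.536, 0.196] pointing down, gripper open.
Joint ranges: [-179.16, 179.16], [-48.56, 103.87], [-65.8, 70.77], [-126.05, 130.52], [-82.76, 87.17], [-180, 180]. Speed limits (degrees/s): [127.2, 127.2, 147.25, 180, 180, 180].

## Interface

Orientations are given as [roll, pitch, yaw] about the fixed x, y, z axes, in that order (R = Rz(yaw) Ry(pitch) Rx(roll)).
In Python, from workcell import get_obs, camera, calibration, job_done, recognise, cut_out, mark_of, grasp_offset gives the robot as it stands.
- The arm moves only by the tool servo_tool, never from a script. Its argument "moves" is a list of rows, each a list of 3 entries, a list of its own where there are three numbers: the turn, a rotation vector about the tool's x, y, z in degrees, then the shift along the tool's x, y, z in m, then the opening in per cent of the stroke, from 0 (shut) to 100 (fully open). In form: [[[ax, ay, az], [x, y, z], claw], ...]. A call has 1 to 12 rows; each row shifts and turns the commanded pose from where the row before left it, along the tool's axes as they then stand; what a row does not reach is not made up. A row lasts 1/10 s, in which the tool goes at most 50 mm and 8.59 degrees, less where a joint would pass 70% of its speed; a pose out of reach is approached as far as the arm can. A call is refused whole if a number of a shift passes 0.05 or a number of a turn 8.59, either way. A call with a gripper value outside its range is refused whole. The fingers move at their own pace and stop on an object; "force" is the grip in N (left out, the last holds). Time passes only in rows, so rows that do not move let the fingers close. It gives the time, the measured TCP pose, the force, the opening and the grip force at its end, in the units of the state.
- get_obs(): the state, without advancing time (a new reading comes with each control period).
- camera(name): name is "scene" or "top" or "wrist"; returns (picture, depth): 384x512x3 uint8, red, green, blue; 384x512 float32, m along the optical axis (not along the pixel's ray), 0 where there is no reading.
- calibration(name): a dict with "camera_matrix" (3x3 intrinsics, pixels), "R" (3x3) and "t" (3): a world point X has camera coordinates R X + t. Camera axes: x right, y down, z forward; pixel columns grow to the right and rows downward; lengths in m; the calibration is good to about 2 mm. A picture is of the moment at which its call begins: read the wrist's pose just before it. calibration takes no time and is no camera call; for the wrist camera it gives the pose at the moment of the call.
- job_done(): hands the job in; it is judged then, once.
Trained networks look in the newest picture that a camera, given by its name, has taken for a name from the list of things; names that differ only in an ending like _2 or _b are one class to them, and where a whole thing is asked for, a point or a joint stands for the part that bears it (a point fixed in the world has none). Each returns a list of dicts, best first, with "score" (0 to 1); they miss things now and then, are a little off and sometimes report something else, mostly with a low value. They report only what shows in the picture. A call takes as long as a camera call.
- recognise(name, camera): "xyz" ([x, y, z] in m, in the coordinates of the camera as it stood for that picture, good to about 4 mm: the middle of the surface that is visible of it).
- cut_out(name, camera): "mask" (384x512 bool, what is visible of it).
- mark_of(name, camera): "xyz" ([x, y, z] in m, in the coordinates of the camera as it stood for that picture, good to about 4 mm: a listed point, or the origin of a listed thing).
The state is a dict: "time": time; "q": joint angles; "qd": joint speeds; "joint_efforts": joint torques, N m; "ee_pos": TCP position; "tcp_rot": TCP orientation; "wrist_force": force on the tool from outside, world axes, zero at the start; "torque": the same for the moment, N m; "opening": finger opening in m; "grasp_force": force on a finger pad.
Only numpy, scipy, OpenCV 4.12 (cv2) and the standard library are available. Lean on these libraries where they do the work, as an engineer would, in place of code of your own. Each camera call takes 0.05 s, during which the arm holds its last target. There are 200 camera calls.

## Task

Stand the white-capped vial upright in the V-shaped nest of the ratchet vial vice and let go of it, then wind the black knob clockwise until its pawl, with the knob released, keeps the rubber pad pressed on the vial with 11 N, give or take 2 N. The pad's spring has been set anew, so judge the squeeze by the resistance of the knob and not by its travel; the pawl cannot be backed off, the glass must never be squeezed with more than 18 N, and the other vials and the tape stay where they are.

Things in the scene. Friction and masses are not known exactly. Their poses are not given: they have to be found in the camera images.
- vial_white: glass vial with a white screw cap, 27 mm in diameter and 62 mm tall, about 30 g, loose and upright on the worktop; origin at the centre of its underside, z up
- vial_black_1: like vial with a black cap, 27 x 62 mm, loose: a bystander; origin at the centre of its underside
- vial_black_2: like vial with a black cap, 27 x 62 mm, loose: a bystander; origin at the centre of its underside
- tape_clear: roll of tan tape, 103 mm across and 25 mm high, a bystander
- vice: ratchet vial vice, fixed to the worktop: grey plate 96 x 240 x 10 mm (own y from -100 to 140 mm), origin on the worktop, x across; its y points from the nest to the knob. Along y: aluminium V block open to +y (top 30 mm up), nest, pad on a plunger (top 31 mm), aluminium jaw that carries it (top 37 mm), blue housing (y 52 to 136, top 40 mm) with the knob
- nest (a point): point on the plate's upper face (10 mm above the worktop, vice x 0, y -55 mm) where the underside of a vial lying against both faces of the V is centred. With the jaw back, the pad face is 10.2 mm short of such a vial: set the vial on the plate about 5 mm from here towards the pad (vice +y) and the pad will push it home
- pad: rubber pad 20 mm wide, 18 mm high, 6 mm thick, on a sprung plunger that sinks up to 35 mm into the jaw; origin at the middle of its face, 22 mm above the worktop. The spring is 0.40 N/mm plus a preload, set inside the jaw where it cannot be seen, of anything from 1.5 to 11.3 N: once pushed off its stop the pad bears with at least the preload
- knob_grip (a point): point on the knob's vertical axis (vice x 0, y 95 mm, 76 mm above the worktop) near mid-height of the black bar grip, which is 14 mm thick, 46 mm long, 26 mm high, top at 88 mm; the bar lies along this frame's y, which turns with the knob and at the start is the vice's y
- knob (a joint): knob angle, rad, 0 at the start, growing clockwise from above. Moves the jaw 28 mm/rad: torque 0.028 N m per N on the pad plus 0 to 0.06 drag as the red pawl rides up each tooth. The pawl holds the knob at (or up to 0.04 short of) multiples of 0.209 (30 teeth) and has caught once 0.06 past one; let go, the knob springs back to it (2.3 N a tooth). Vial met at 0.36; at most 1.3 needed; regrips fine

How it is judged (in metres and radians):
On the way, in this order (a step that is already met when the one before it is completed fails the run):
1. the white-capped vial stands upright in the nest, let go (horizontal distance between vial_white and nest below 0.013 m and height (world z) of vial_white between 0.007 and 0.013 m and angle between vial_white's own z axis and vertical below 0.1 rad and contact force between the fingers and vial_white below 0.1 N), for 0.2 s.
2. the pad bears on the vial with 9 N or more (contact force between pad and vial_white above 9 N), for 0.2 s.
At the end, for the whole second after the job is handed in: The white-capped vial stands upright (within 0.1 rad) on the plate, seated in the V within 5 mm of the nest point; the pawl holds the knob at rest (under 0.05 rad/s) and the pad presses on the vial with 9 to 13 N (contact force between pad and vial_white between 9 and 13 N and horizontal distance between vial_white and nest below 0.005 m and angle between vial_white's own z axis and vertical below 0.1 rad and height (world z) of vial_white between 0.007 and 0.013 m and velocity of joint knob between -0.05 and 0.05 rad/s); the robot touches nothing.
It fails at once if the pad squeezes the vial with more than 18 N (contact force between pad and vial_white above 18 N).
It fails at once if a black-capped vial or the tape is moved by more than 20 mm (distance of any of vial_black_1, vial_black_2, tape_clear from where it was at the start of the episode above 0.02 m).
It also fails if it takes over 69 s, if anything falls off the work surface, if the arm or the gripper's body presses on something with over 40 N, if the wrist force passes 120 N, or if a joint passes its speed limit or range.

## Working session

There is one attempt and no reset: what is moved stays moved. The work goes in short steps, Python scripts to look and compute and a tool call to move; the robot and the scene stay as the last step left them, time stands still between calls to the robot, and variables do not carry over. Pictures are saved under pics/ and viewed, at most 11 in all, crops included, and the job is handed in when it is done.

Besides the shell and the picture viewer there is one more tool, called after "Request:" as name(argument=value, ...), one argument or row to a line, values as JSON. servo_tool: Moves the arm, as the interface text tells. Its arguments: {"type":"object","properties":{"moves":{"type":"array"},"force":{"type":"number"}},"required":["moves"]}

```bash
ls; mkdir -p pics; cat > h.py <<'E'
import numpy as np, cv2
from workcell import *
def w(p,cam):
    c=calibration(cam); return np.array(c['R']).T@(np.array(p)-np.array(c['t']))
def st():
    o=get_obs(); print({k:np.round(o[k],4).tolist() for k in('time','ee_pos','tcp_rot','wrist_force','torque','opening','grasp_force','q')})
    return o
E
python3 - <<'E'
from h import *
st(); print(grasp_offset)
for c in('scene','top'):
    p,d=camera(c); cv2.imwrite(f'pics/{c}0.png',p[:,:,::-1])
    for n in('vial_white','vial_black_1','tape_clear','vice','nest','pad','knob_grip'):
        for r in mark_of(n,c)[:3]: print(c,n,round(r['score'],2),w(r['xyz'],c).round(4))
E
```

```text
pics
{'time': 0.0, 'ee_pos': [0.1252, 0.5353, 0.1952], 'tcp_rot': [-179.9226, 0.0001, 166.8311], 'wrist_force': [-0.1484, -0.5216, 0.102], 'torque': [-0.0486, -0.0315, 0.0337], 'opening': 0.0856, 'grasp_force': 0.0, 'q': [76.8326, 5.0119, 10.0337, 95.0992, -0.0001, 90.0015]}
0.0187
scene vial_white 0.88 [ 0.4661 -0.3813  0.0011]
scene vial_white 0.66 [0.4531 0.23   0.0007]
scene vial_black_1 0.79 [ 0.5694 -0.3313 -0.001 ]
scene vial_black_1 0.75 [0.4515 0.2297 0.0021]
scene tape_clear 0.73 [ 0.6971 -0.3706 -0.0043]
scene vice 0.97 [ 0.5513 -0.0206  0.0026]
scene nest 0.82 [ 0.5531 -0.0782  0.0121]
scene pad 0.59 [ 0.5527 -0.0483  0.0219]
scene knob_grip 0.71 [0.5485 0.0735 0.076 ]
top vial_white 0.52 [ 0.4626 -0.3781 -0.0032]
top vial_black_1 0.71 [ 0.4531  0.2274 -0.003 ]
top vial_black_1 0.47 [ 5.704e-01 -3.361e-01 -5.000e-04]
top tape_clear 0.84 [ 0.6941 -0.3709  0.0011]
top vice 0.87 [ 0.5496 -0.0221 -0.0009]
top nest 0.93 [ 0.5532 -0.0743  0.0071]
top knob_grip 0.72 [0.5504 0.0736 0.076 ]
```

View pics/scene0.png

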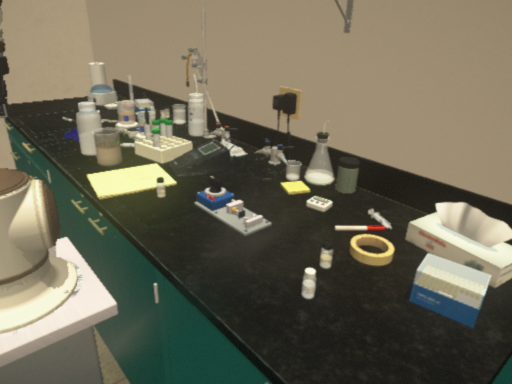

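View pics/top0.png

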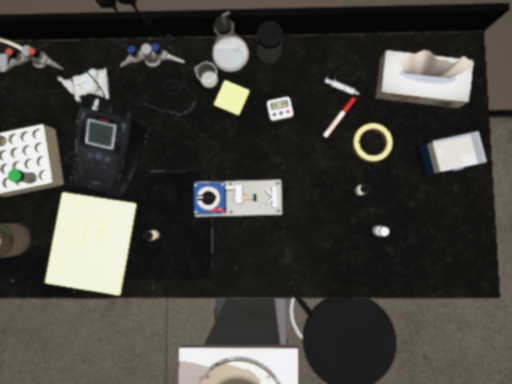

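The white vial is at scene pixel (309,283) and top pixel (381,231), which matches its mark of about (0.464, -0.380). The vice's y axis runs along world +y. I'll turn the tool to yaw 90° and travel over to the vial.

Request:
servo_tool(
  moves=[
    [[0, 0, 8.5], [0, 0, 0], 100],
    [[0, 0, 8.5], [0, 0, 0], 100],
    [[0, 0, 8.5], [0, 0, 0], 100],
    [[0, 0, 8.5], [0, 0, 0], 100],
    [[0, 0, 8.5], [0, 0, 0], 100],
    [[0, 0, 8.5], [0, 0, 0], 100],
    [[0, 0, 8.5], [0, 0, 0], 100],
    [[0, 0, 8.5], [0, 0, 0], 100],
    [[0, 0, 8.5], [0, 0, 0], 100],
    [[0, 0, 0.3], [0, 0, 0], 100],
    [[0, 0, 0], [0, 0, 0], 100],
  ],
)

```text
time: 1.9
ee_pos: [0.1253, 0.5355, 0.1959]
tcp_rot: [-180.0, -0.0, 90.3]
wrist_force: [-0.4, 0.3, 0.0]
opening: 0.0851
grasp_force: 0.0
```

Request:
servo_tool(
  moves=[
    [[0, 0, 0], [-0.04, 0.014, 0], 100],
    [[0, 0, 0], [-0.04, 0.014, 0], 100],
    [[0, 0, 0], [-0.04, 0.014, 0], 100],
    [[0, 0, 0], [-0.04, 0.014, 0], 100],
    [[0, 0, 0], [-0.04, 0.014, 0], 100],
    [[0, 0, 0], [-0.04, 0.014, 0], 100],
    [[0, 0, 0], [-0.04, 0.014, 0], 100],
    [[0, 0, 0], [-0.04, 0.014, 0], 100],
    [[0, 0, 0], [-0.04, 0.014, 0], 100],
    [[0, 0, 0], [-0.04, 0.014, 0], 100],
    [[0, 0, 0], [-0.04, 0.014, 0], 100],
    [[0, 0, 0], [0, 0, 0], 100],
  ],
)

```text
time: 3.1
ee_pos: [0.2807, 0.0914, 0.1962]
tcp_rot: [179.9, 0.0, 89.7]
wrist_force: [-1.2, 0.8, 0.9]
opening: 0.0857
grasp_force: 0.0
```

Request:
servo_tool(
  moves=[
    [[0, 0, 0], [-0.043, 0.0165, 0], 100],
    [[0, 0, 0], [-0.043, 0.0165, 0], 100],
    [[0, 0, 0], [-0.043, 0.0165, 0], 100],
    [[0, 0, 0], [-0.043, 0.0165, 0], 100],
    [[0, 0, 0], [-0.043, 0.0165, 0], 100],
    [[0, 0, 0], [-0.043, 0.0165, 0], 100],
    [[0, 0, 0], [-0.043, 0.0165, 0], 100],
    [[0, 0, 0], [-0.043, 0.0165, 0], 100],
    [[0, 0, 0], [-0.043, 0.0165, 0], 100],
    [[0, 0, 0], [-0.043, 0.0165, 0], 100],
    [[0, 0, 0], [-0.041, 0.018, 0], 100],
    [[0, 0, 0], [0, 0, 0], 70],
  ],
)

```text
time: 4.3
ee_pos: [0.4643, -0.3783, 0.1919]
tcp_rot: [-179.8, -0.1, 90.1]
wrist_force: [-0.0, 1.0, -1.5]
opening: 0.0735
grasp_force: 0.0
```

```bash
python3 - <<'E'
from h import *
o=st()
p,d=camera('wrist'); cv2.imwrite('pics/w1.png',p[:,:,::-1])
for n in('vial_white','vial_black_1'):
    for r in mark_of(n,'wrist')[:3]: print(n,round(r['score'],2),w(r['xyz'],'wrist').round(4))
m=cut_out('vial_white','wrist')
c=calibration('wrist');K=np.array(c['camera_matrix'])
if m:
    v,u=np.nonzero(m[0]['mask']&(d>0)); z=d[v,u]
    P=np.stack([(u-K[0,2])*z/K[0,0],(v-K[1,2])*z/K[1,1],z]);X=np.array(c['R']).T@(P-np.array(c['t'])[:,None])
    print(m[0]['score'],u.mean(),v.mean(),len(u))
    t=X[:,X[2]>X[2].max()-.006]; print('top',X[2].max(),t.mean(1),t.min(1),t.max(1))
E
```

```text
{'time': 4.3, 'ee_pos': [0.4643, -0.3783, 0.1919], 'tcp_rot': [-179.799, -0.1378, 90.1255], 'wrist_force': [-0.0053, 0.9723, -1.5314], 'torque': [0.0412, -0.0316, 0.0275], 'opening': 0.0735, 'grasp_force': 0.0, 'q': [-39.1621, 12.087, 17.6037, 95.7595, -0.0206, 50.7122]}
vial_white 0.67 [ 0.4586 -0.374   0.0034]
vial_black_1 0.88 [ 0.5689 -0.3301  0.0061]
0.69 255.64948453608247 171.81855670103093 485
top 0.06722613919884945 [ 0.46004    -0.37550633  0.0653682 ] [ 0.45004657 -0.38688051  0.06125233] [ 0.47036213 -0.36530104  0.06722614]
```

View pics/w1.png

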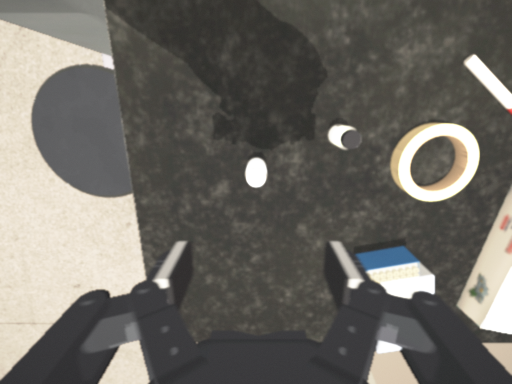

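The cap shows at wrist pixel (256,172), centred between the fingers, and the black vial at (346,137) is clear of the gripper. I'll descend and grip.

Request:
servo_tool(
  moves=[
    [[0, 0, 0], [0.001, -0.002, 0.04], 70],
    [[0, 0, 0], [0, 0, 0.04], 70],
    [[0, 0, 0], [0, 0, 0.04], 70],
    [[0, 0, 0], [0, 0, 0.03], 70],
    [[0, 0, 0], [0, 0, 0.015], 70],
    [[0, 0, 0], [0, 0, 0], 70],
    [[0, 0, 0], [0, 0, 0], 70],
  ],
  force=30,
)

```text
time: 5.2
ee_pos: [0.4615, -0.3743, 0.0329]
tcp_rot: [179.9, 0.1, 90.1]
wrist_force: [0.2, 0.0, 0.6]
opening: 0.0598
grasp_force: 0.0
```

Request:
servo_tool(
  moves=[
    [[0, 0, 0], [0, 0, 0], 20],
    [[0, 0, 0], [0, 0, 0], 10],
    [[0, 0, 0], [0, 0, 0], 10],
    [[0, 0, 0], [0, 0, 0], 10],
    [[0, 0, 0], [0, 0, 0], 10],
    [[0, 0, 0], [0, 0, 0], 10],
    [[0, 0, 0], [0, 0, 0], 10],
    [[0, 0, 0], [0, 0, 0], 10],
  ],
  force=30,
)

```text
time: 6.0
ee_pos: [0.4608, -0.3743, 0.0308]
tcp_rot: [-180.0, -0.0, 90.0]
wrist_force: [0.6, 0.2, 0.3]
opening: 0.0083
grasp_force: 0.0
```

```bash
python3 - <<'E'
from h import *
p,d=camera('wrist'); cv2.imwrite('pics/w2.png',p[:,:,::-1])
for c in('wrist','scene','top'):
    if c!='wrist':
        p,d=camera(c)
        if c=='scene': cv2.imwrite('pics/s2.png',cv2.resize(p[180:340,230:430,::-1],None,fx=3,fy=3))
    for r in mark_of('vial_white',c)[:3]: print(c,round(r['score'],2),w(r['xyz'],c).round(4))
E
```

```text
wrist 0.62 [ 0.4595 -0.3773  0.0023]
top 0.71 [ 0.5699 -0.3395 -0.0008]
top 0.53 [ 0.4611 -0.379  -0.0048]
```

View pics/w2.png

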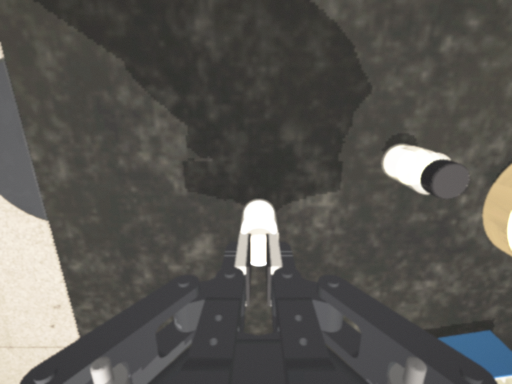

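View pics/s2.png

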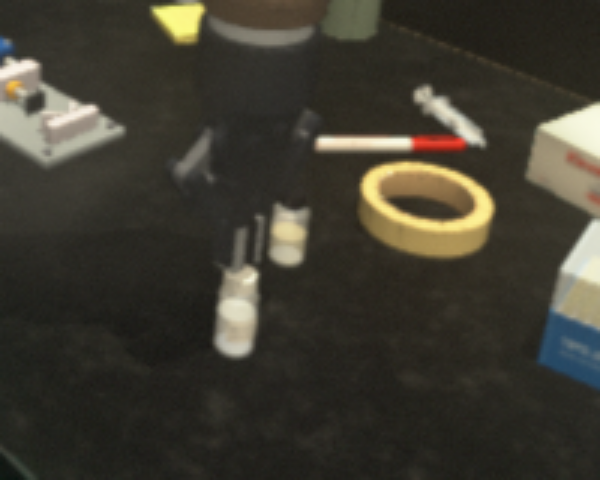

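```bash
python3 - <<'E'
from h import *
p,d=camera('wrist');c=calibration('wrist');K=np.array(c['camera_matrix'])
R,t=np.array(c['R']),np.array(c['t'])
print('cam',-R.T@t, 'axis',R[2]); print('tcp px', (lambda q:K@q/q[2])(R@get_obs()['ee_pos']+t))
for u in(243,259,275):
  for v in range(190,300,8):
    z=d[v,u]; print(u,v,(R.T@(np.array([(u-K[0,2])*z/K[0,0],(v-K[1,2])*z/K[1,1],z])-t)).round(3),p[v,u])
for n in('scene',):
    p,d=camera(n);c=calibration(n);K=np.array(c['camera_matrix']);R,t=np.array(c['R']),np.array(c['t'])
    m=cut_out('vial_white',n)
    for k in m[:2]:
        v,u=np.nonzero(k['mask']&(d>0)); z=d[v,u]
        X=R.T@(np.stack([(u-K[0,2])*z/K[0,0],(v-K[1,2])*z/K[1,1],z])-t[:,None])
        print(k['score'],len(u),u.mean(),v.mean(),X.mean(1),X.min(1),X.max(1))
    for v in range(260,302,3):
        u=308; z=d[v,u]; print(v,(R.T@(np.array([(u-K[0,2])*z/K[0,0],(v-K[1,2])*z/K[1,1],z])-t)).round(3))
E
```

```text
cam [ 0.4611795  -0.29419778  0.2081781 ] axis [-7.18039866e-04 -3.15094749e-01 -9.49059947e-01]
tcp px [257.66126407 221.47735446   1.        ]
243 190 [ 0.449 -0.36  -0.   ] [51 50 47]
243 198 [ 0.448 -0.368 -0.003] [52 52 49]
243 206 [ 0.448 -0.375 -0.001] [87 83 78]
243 214 [ 0.45  -0.374  0.019] [197 193 183]
243 222 [ 0.45  -0.372  0.036] [253 252 252]
243 230 [ 0.451 -0.373  0.046] [255 255 255]
243 238 [ 0.453 -0.364  0.076] [212 206 197]
243 246 [ 0.453 -0.364  0.084] [212 206 196]
243 254 [ 0.454 -0.364  0.092] [212 206 196]
243 262 [ 0.454 -0.364  0.1  ] [212 206 196]
243 270 [ 0.454 -0.366  0.103] [254 254 253]
243 278 [ 0.455 -0.365  0.111] [64 63 65]
243 286 [ 0.455 -0.367  0.112] [65 64 65]
243 294 [ 0.455 -0.371  0.113] [69 70 71]
259 190 [ 0.462 -0.36  -0.001] [57 55 54]
259 198 [ 0.462 -0.367 -0.001] [90 86 82]
259 206 [ 0.462 -0.366  0.02 ] [255 255 255]
259 214 [ 0.462 -0.367  0.034] [255 255 255]
259 222 [ 0.462 -0.368  0.045] [255 255 255]
259 230 [ 0.462 -0.37   0.054] [249 245 234]
259 238 [ 0.462 -0.372  0.061] [255 255 255]
259 246 [ 0.462 -0.377  0.062] [25
[... 717 characters left out ...]
 [ 0.469 -0.363  0.107] [181 177 169]
275 278 [ 0.468 -0.363  0.113] [65 65 66]
275 286 [ 0.468 -0.364  0.117] [64 64 66]
275 294 [ 0.468 -0.362  0.124] [62 62 64]
0.9 308 307.6525974025974 284.86038961038963 [ 0.45224603 -0.38412371  0.0342682 ] [ 0.44492297 -0.39268432  0.00095543] [ 0.47759984 -0.3462345   0.06455357]
260 [ 0.449 -0.381  0.093]
263 [ 0.449 -0.382  0.087]
266 [ 0.45  -0.382  0.079]
269 [ 0.45  -0.383  0.073]
272 [ 0.453 -0.381  0.063]
275 [ 0.452 -0.383  0.058]
278 [ 0.451 -0.384  0.052]
281 [ 0.451 -0.385  0.045]
284 [ 0.451 -0.386  0.039]
287 [ 0.449 -0.388  0.033]
290 [ 0.452 -0.387  0.023]
293 [ 0.452 -0.388  0.017]
296 [ 0.451 -0.389  0.01 ]
299 [ 0.453 -0.388  0.001]
```

Depth shows that the finger ends are really at z≈0.072, above the cap top at 0.062. The z readout is therefore about 40 mm low, although x and y agree. The cap centre is at (0.462, -0.381). I'll open, shift and descend by camera.

Request:
servo_tool(
  moves=[
    [[0, 0, 0], [0, 0, 0], 60],
    [[0, 0, 0], [-0.003, 0, 0], 60],
    [[0, 0, 0], [-0.003, 0.001, 0], 60],
    [[0, 0, 0], [0, 0, 0], 60],
    [[0, 0, 0], [0, 0, 0], 60],
    [[0, 0, 0], [0, 0, 0.015], 60],
    [[0, 0, 0], [0, 0, 0.015], 60],
    [[0, 0, 0], [0, 0, 0], 60],
    [[0, 0, 0], [0, 0, 0], 60],
  ],
)

```text
time: 7.35
ee_pos: [0.4613, -0.3798, -0.0001]
tcp_rot: [-179.9, -0.1, 90.0]
wrist_force: [0.0, -0.1, 0.3]
opening: 0.0511
grasp_force: 0.0
```

```bash
cat >> h.py <<'E'
def tips(save=None):
    p,d=camera('wrist');c=calibration('wrist');K=np.array(c['camera_matrix']);R,t=np.array(c['R']),np.array(c['t'])
    v,u=np.mgrid[0:384,0:512]; P=np.stack([(u-K[0,2])*d/K[0,0],(v-K[1,2])*d/K[1,1],d],-1)
    X=(P-t)@R
    if save: cv2.imwrite(save,p[:,:,::-1])
    e=get_obs()['ee_pos']
    # finger surfaces: within 0.02 of tcp y, |x|<60mm
    m=(d>0)&(d<0.23)&(abs(X[...,0]-e[0])<.06)&(abs(X[...,1]-e[1]-.011)<.006)
    for s in(-1,1):
        k=m&(s*(X[...,0]-e[0])>0.003)
        Y=X[k]; print('finger',s,k.sum(),Y.min(0).round(4),Y.max(0).round(4))
    return p,d,X
E
python3 - <<'E'
from h import *
st(); p,d,X=tips('pics/w3.png')
E
```

```text
{'time': 7.35, 'ee_pos': [0.4613, -0.3798, -0.0001], 'tcp_rot': [-179.9194, -0.0655, 90.037], 'wrist_force': [0.0475, -0.0884, 0.2532], 'torque': [-0.0304, 0.0193, -0.0279], 'opening': 0.0511, 'grasp_force': 0.0, 'q': [-39.4646, 12.256, -3.4822, 74.3656, -0.0007, 50.4984]}
finger -1 13236 [ 0.4016 -0.3751 -0.0023] [ 0.4586 -0.3631  0.1306]
finger 1 13214 [ 0.4647 -0.3751 -0.0021] [ 0.5216 -0.3631  0.1315]
```

View pics/w3.png

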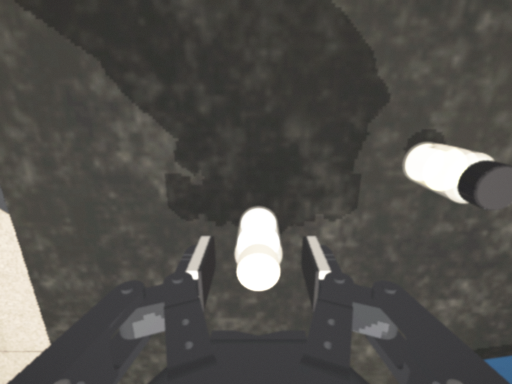

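The vial stands between the open fingers. Cap at (258,268), pads at columns 203 and 315. Next I'll measure the tip height.

```bash
python3 - <<'E'
from h import *
p,d,X=tips()
for u in(207,311,258):
  print(u,[(v,X[v,u].round(3).tolist()) for v in range(230,292,6)])
E
```

```text
finger -1 13219 [ 0.4019 -0.3753 -0.0023] [ 0.4589 -0.3633  0.1289]
finger 1 13117 [ 0.4649 -0.3753 -0.0027] [ 0.5219 -0.3633  0.1312]
207 [(230, [0.425, -0.388, 0.0]), (236, [0.433, -0.37, 0.043]), (242, [0.435, -0.37, 0.05]), (248, [0.436, -0.37, 0.056]), (254, [0.436, -0.372, 0.06]), (260, [0.436, -0.375, 0.061]), (266, [0.436, -0.378, 0.061]), (272, [0.436, -0.381, 0.062]), (278, [0.436, -0.384, 0.063]), (284, [0.436, -0.386, 0.064]), (290, [0.436, -0.389, 0.065])]
311 [(230, [0.501, -0.388, 0.0]), (236, [0.492, -0.37, 0.043]), (242, [0.491, -0.37, 0.05]), (248, [0.489, -0.37, 0.057]), (254, [0.488, -0.37, 0.062]), (260, [0.488, -0.371, 0.067]), (266, [0.488, -0.373, 0.068]), (272, [0.488, -0.377, 0.068]), (278, [0.487, -0.379, 0.07]), (284, [0.488, -0.382, 0.07]), (290, [0.488, -0.385, 0.071])]
258 [(230, [0.462, -0.367, 0.043]), (236, [0.462, -0.369, 0.046]), (242, [0.462, -0.37, 0.051]), (248, [0.462, -0.37, 0.056]), (254, [0.462, -0.37, 0.062]), (260, [0.462, -0.374, 0.062]), (266, [0.462, -0.377, 0.062]), (272, [0.462, -0.382, 0.061]), (278, [0.462, -0.384, 0.062]), (284, [0.462, -0.388, 0.062]), (290, [0.462, -0.441, -0.0])]
```

Request:
servo_tool(
  moves=[
    [[0, 0, 0], [0, 0, 0.01], 60],
    [[0, 0, 0], [0, 0, 0], 60],
    [[0, 0, 0], [0, 0, 0], 25],
    [[0, 0, 0], [0, 0, 0], 20],
    [[0, 0, 0], [0, 0, 0], 20],
    [[0, 0, 0], [0, 0, 0], 20],
    [[0, 0, 0], [0, 0, 0], 20],
    [[0, 0, 0], [0, 0, 0], 20],
    [[0, 0, 0], [0, 0, 0], 20],
    [[0, 0, 0], [0, 0, 0], 20],
  ],
  force=30,
)

```text
time: 8.45
ee_pos: [0.4619, -0.3803, -0.009]
tcp_rot: [180.0, 0.0, 90.0]
wrist_force: [-0.2, -0.5, 0.8]
opening: 0.0266
grasp_force: 29.5
```

Request:
servo_tool(
  moves=[
    [[0, 0, 0], [0, 0, -0.03], 20],
    [[0, 0, 0], [0, 0, -0.04], 20],
    [[0, 0, 0], [0, 0, -0.04], 20],
    [[0, 0, 0], [0, 0, -0.01], 20],
    [[0, 0, 0], [0.038, 0.015, 0], 20],
    [[0, 0, 0], [0.038, 0.015, 0], 20],
    [[0, 0, 0], [0.038, 0.015, 0], 20],
    [[0, 0, 0], [0.038, 0.015, 0], 20],
    [[0, 0, 0], [0.038, 0.015, 0], 20],
    [[0, 0, 0], [0.038, 0.015, 0], 20],
    [[0, 0, 0], [0, 0, 0], 20],
    [[0, 0, 0], [0, 0, 0], 20],
  ],
)

```text
time: 9.65
ee_pos: [0.5517, -0.1514, 0.1102]
tcp_rot: [-179.9, -0.0, 90.2]
wrist_force: [-0.5, -0.3, 0.1]
opening: 0.0259
grasp_force: 29.6
```

```bash
python3 - <<'E'
from h import *
st(); p,d,X=tips('pics/w4.png')
for n in('nest','knob_grip','vice','pad','vial_white'):
    for r in mark_of(n,'wrist')[:2]: print(n,round(r['score'],2),w(r['xyz'],'wrist').round(4))
# blue housing / plate extents from depth
for lo,hi,nm in((.007,.0135,'plate'),(.036,.044,'housing'),(.08,.094,'knob'),(.026,.0335,'V+pad')):
    m=(d>0)&(X[...,2]>lo)&(X[...,2]<hi)&(abs(X[...,0]-.55)<.07)&(X[...,1]>-.135)&(X[...,1]<.13)
    if m.sum()>20:
        (c,s,a)=cv2.minAreaRect(X[m][:,:2].astype(np.float32)*1000); print(nm,m.sum(),np.round(c,1),np.round(s,1),round(a,2))
E
```

```text
{'time': 9.65, 'ee_pos': [0.5517, -0.1514, 0.1102], 'tcp_rot': [-179.9457, -0.0005, 90.1507], 'wrist_force': [-0.5434, -0.2913, 0.0501], 'torque': [0.0148, 0.0208, -0.0014], 'opening': 0.0259, 'grasp_force': 29.6355, 'q': [-15.3346, 7.1688, 2.9826, 85.8663, -0.014, 74.5148]}
finger -1 12846 [ 0.4915 -0.1472  0.1203] [ 0.5484 -0.1352  0.2388]
finger 1 12901 [ 0.5545 -0.1472  0.12  ] [ 0.6115 -0.1352  0.2387]
vice 0.69 [ 5.508e-01 -2.450e-02  2.000e-04]
pad 0.77 [ 0.5533 -0.0578  0.0254]
vial_white 0.74 [ 0.5491 -0.1538  0.1218]
plate 11592 [552.5 -53.2] [ 95.6 140.1] 0.75
housing 883 [561.8  -8.2] [48.6 17.1] 1.38
V+pad 1614 [556.6 -48.7] [121.4  55.5] 86.48
```

View pics/w4.png

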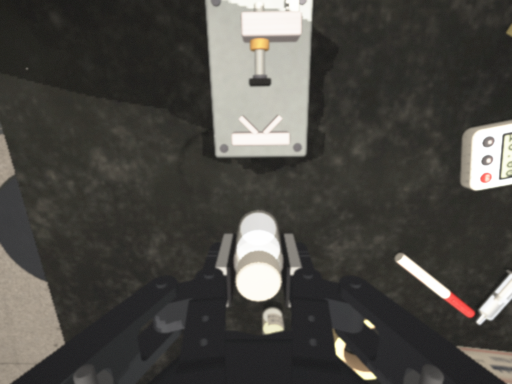

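The plate spans columns 210–312 with its lower edge at row 157. The V is at (260,130) and the pad at (260,82). The plate fit gives the nest at about (0.553, -0.078), so I'll place the vial at (0.553, -0.073).

Request:
servo_tool(
  moves=[
    [[0, 0, 0], [0.039, 0.001, 0], 20],
    [[0, 0, 0], [0.039, 0, 0], 20],
    [[0, 0, 0], [0, 0, 0], 20],
    [[0, 0, 0], [0, 0, 0], 20],
    [[0, 0, 0], [0, 0, 0.03], 20],
    [[0, 0, 0], [0, 0, 0.03], 20],
    [[0, 0, 0], [0, 0, 0.02], 20],
    [[0, 0, 0], [0, 0, 0], 20],
    [[0, 0, 0], [0, 0, 0], 20],
  ],
)

```text
time: 10.85
ee_pos: [0.5526, -0.0752, 0.0314]
tcp_rot: [-180.0, 0.0, 90.0]
wrist_force: [0.1, 0.8, -0.2]
opening: 0.0261
grasp_force: 29.6
```

```bash
python3 - <<'E'
from h import *
st(); p,d=camera('top')
p,d,X=tips('pics/w5.png')
print([(v,X[v,258].round(3).tolist()) for v in range(150,310,8)])
for n in('nest','knob_grip','vice','pad','vial_white'):
    for r in mark_of(n,'wrist')[:2]: print(n,round(r['score'],2),w(r['xyz'],'wrist').round(4))
E
```

```text
{'time': 10.85, 'ee_pos': [0.5526, -0.0752, 0.0314], 'tcp_rot': [-179.9929, 0.0058, 89.9607], 'wrist_force': [0.1488, 0.7547, -0.2143], 'torque': [-0.0306, 0.0387, -0.0096], 'opening': 0.0261, 'grasp_force': 29.65, 'q': [-7.742, 6.0293, -6.9877, 76.9893, -0.0067, 82.2973]}
finger -1 13827 [ 0.4935 -0.0699 -0.0024] [ 0.5505 -0.0579  0.161 ]
finger 1 13813 [ 0.5565 -0.0699 -0.0022] [ 0.6135 -0.0579  0.1608]
[(150, [0.554, -0.024, 0.03]), (158, [0.554, -0.03, 0.026]), (166, [0.554, -0.036, 0.025]), (174, [0.554, -0.041, 0.026]), (182, [0.554, -0.046, 0.028]), (190, [0.554, -0.051, 0.032]), (198, [0.554, -0.065, 0.011]), (206, [0.554, -0.072, 0.009]), (214, [0.554, -0.062, 0.049]), (222, [0.554, -0.061, 0.063]), (230, [0.554, -0.061, 0.074]), (238, [0.554, -0.061, 0.084]), (246, [0.554, -0.063, 0.089]), (254, [0.554, -0.063, 0.096]), (262, [0.554, -0.065, 0.101]), (270, [0.554, -0.068, 0.102]), (278, [0.554, -0.072, 0.103]), (286, [0.554, -0.077, 0.103]), (294, [0.554, -0.081, 0.103]), (302, [0.554, -0.175, -0.001])]
nest 0.59 [ 0.5564 -0.0792  0.0088]
vice 0.96 [ 0.5506 -0.0235 -0.0015]
vice 0.68 [ 0.5583 -0.0787  0.0073]
pad 0.79 [ 0.5515 -0.0539  0.0254]
```

View pics/w5.png

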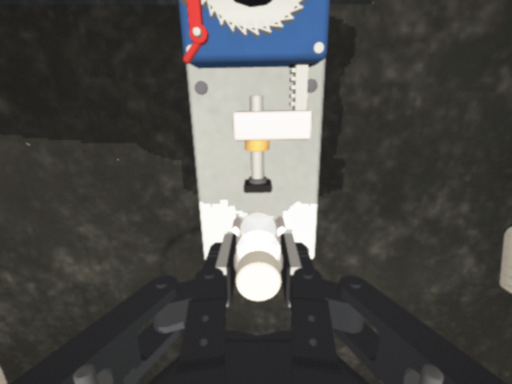

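The vial is held over the V arms at columns 240 and 280 with the pad at (258,185), about 7 mm clear of its face. It lines up, so I'll lower it.

Request:
servo_tool(
  moves=[
    [[0, 0, 0], [0.002, 0, 0.015], 20],
    [[0, 0, 0], [0, 0, 0.01], 20],
    [[0, 0, 0], [0, 0, 0.003], 20],
    [[0, 0, 0], [0, 0, 0], 20],
    [[0, 0, 0], [0, 0, 0.001], 20],
    [[0, 0, 0], [0, 0, 0], 20],
  ],
)

```text
time: 11.8
ee_pos: [0.5526, -0.0722, 0.0017]
tcp_rot: [-180.0, -0.0, 90.0]
wrist_force: [-0.6, -0.8, -0.5]
opening: 0.0259
grasp_force: 29.7
```

Request:
servo_tool(
  moves=[
    [[0, 0, 0], [0, 0, 0.001], 20],
    [[0, 0, 0], [0, 0, 0], 20],
  ],
)

```text
time: 12.0
ee_pos: [0.5528, -0.0722, 0.001]
tcp_rot: [180.0, 0.0, 90.0]
wrist_force: [0.0, -0.5, 0.9]
opening: 0.0258
grasp_force: 29.8
```

Request:
servo_tool(
  moves=[
    [[0, 0, 0], [0, 0, 0.001], 20],
    [[0, 0, 0], [0, 0, 0], 20],
  ],
)

```text
time: 12.2
ee_pos: [0.5529, -0.0723, 0.001]
tcp_rot: [179.9, 0.0, 90.0]
wrist_force: [-3.2, 0.5, 8.3]
opening: 0.0264
grasp_force: 30.6
```

Request:
servo_tool(
  moves=[
    [[0, 0, 0], [0, 0, 0], 35],
    [[0, 0, 0], [0, 0, 0], 40],
    [[0, 0, 0], [0, 0, 0], 45],
    [[0, 0, 0], [0, 0, 0], 50],
    [[0, 0, 0], [0, 0, 0], 60],
    [[0, 0, 0], [0, 0, -0.005], 60],
    [[0, 0, 0], [0, 0, -0.02], 60],
    [[0, 0, 0], [0, 0, -0.04], 60],
    [[0, 0, 0], [0, 0, -0.04], 60],
    [[0, 0, 0], [0, 0, -0.01], 60],
    [[0, 0, 0], [0, 0, 0], 60],
  ],
)

```text
time: 13.3
ee_pos: [0.5538, -0.0724, 0.1171]
tcp_rot: [179.8, 0.0, 90.0]
wrist_force: [-0.1, 0.3, -0.2]
opening: 0.0512
grasp_force: 0.0
```

```bash
python3 - <<'E'
from h import *
st(); p,d,X=tips('pics/w6.png')
print([(v,X[v,258].round(3).tolist()) for v in range(150,310,8)])
m=(abs(X[...,0]-.553)<.03)&(abs(X[...,1]+.073)<.03)&(X[...,2]>.067)&(X[...,2]<.08); print('top',m.sum(),X[m].mean(0),X[m].min(0),X[m].max(0))
m=(abs(X[...,0]-.55)<.04)&(X[...,1]>0.02)&(X[...,2]>.080)&(X[...,2]<.095)
print('knob',m.sum(), cv2.minAreaRect(X[m][:,:2].astype(np.float32)*1000) if m.sum()>20 else 0)
for n in('knob_grip','vial_white'):
    for r in mark_of(n,'wrist')[:2]: print(n,round(r['score'],2),w(r['xyz'],'wrist').round(4))
E
```

```text
{'time': 13.3, 'ee_pos': [0.5538, -0.0724, 0.1171], 'tcp_rot': [179.7847, 0.0271, 90.031], 'wrist_force': [-0.1048, 0.2785, -0.203], 'torque': [-0.0069, -0.0232, 0.0108], 'opening': 0.0512, 'grasp_force': 0.0, 'q': [-7.4462, 5.0104, 1.3966, 86.1692, 0.0012, 82.5228]}
finger -1 11292 [ 0.493  -0.0672  0.1532] [ 0.55   -0.0552  0.2445]
finger 1 11309 [ 0.556  -0.0672  0.1546] [ 0.613  -0.0552  0.2449]
[(150, [0.553, -0.035, 0.024]), (158, [0.553, -0.043, 0.024]), (166, [0.553, -0.051, 0.028]), (174, [0.553, -0.059, 0.029]), (182, [0.553, -0.06, 0.054]), (190, [0.553, -0.063, 0.07]), (198, [0.553, -0.07, 0.069]), (206, [0.553, -0.078, 0.07]), (214, [0.553, -0.103, 0.027]), (222, [0.553, -0.126, -0.003]), (230, [0.553, -0.137, -0.003]), (238, [0.553, -0.147, -0.002]), (246, [0.553, -0.159, -0.003]), (254, [0.553, -0.169, -0.001]), (262, [0.553, -0.182, -0.003]), (270, [0.553, -0.193, -0.003]), (278, [0.553, -0.206, -0.003]), (286, [0.553, -0.218, -0.003]), (294, [0.553, -0.23, -0.002]), (302, [0.553, -0.244, -0.003])]
top 448 [ 0.55143939 -0.07145001  0.06913093] [ 0.54070194 -0.08204938  0.06712037] [ 0.56216932 -0.06114125  0.07101345]
knob 875 ((549.8797607421875, 61.9342041015625), (13.694953918457031, 25.530044555664062), 0.3113395571708679)
knob_grip 0.7 [0.5501 0.0692 0.0747]
vial_white 0.73 [ 0.5495 -0.0705  0.0064]
vial_white 0.33 [ 0.5497 -0.0566  0.0194]
```

The vial stands upright with its cap centre at (0.551, -0.0715). Next I'll go above the knob.

Request:
servo_tool(
  moves=[
    [[0, 0, 0], [0.036, -0.001, 0], 60],
    [[0, 0, 0], [0.036, -0.001, 0], 60],
    [[0, 0, 0], [0.036, -0.001, 0], 60],
    [[0, 0, 0], [0.036, 0, 0], 60],
    [[0, 0, 0], [0, 0, 0], 50],
    [[0, 0, 0], [0, 0, 0], 50],
  ],
)

```text
time: 14.05
ee_pos: [0.5488, 0.0723, 0.1133]
tcp_rot: [-179.9, 0.0, 90.1]
wrist_force: [0.5, -0.2, 0.2]
opening: 0.0427
grasp_force: 0.0
```

```bash
python3 - <<'E'
from h import *
st(); p,d,X=tips('pics/w7.png')
m=(d>0)&(abs(X[...,0]-.55)<.04)&(abs(X[...,1]-.07)<.05)&(X[...,2]>.083)&(X[...,2]<.093)
print('knob',m.sum(), cv2.minAreaRect(X[m][:,:2].astype(np.float32)*1000),X[m].max(0))
for n in('knob_grip',):
    for r in mark_of(n,'wrist')[:2]: print(n,round(r['score'],2),w(r['xyz'],'wrist').round(4))
E
```

```text
{'time': 14.05, 'ee_pos': [0.5488, 0.0723, 0.1133], 'tcp_rot': [-179.8616, 0.0319, 90.1366], 'wrist_force': [0.5461, -0.2032, 0.2426], 'torque': [0.0032, -0.0053, -0.005], 'opening': 0.0427, 'grasp_force': 0.0, 'q': [7.5115, 4.7254, 0.6703, 86.0863, -0.0139, 97.375]}
finger -1 11603 [0.4889 0.0765 0.0846] [0.5459 0.0885 0.2437]
finger 1 11610 [0.5519 0.0765 0.0835] [0.6089 0.0885 0.2444]
knob 883 ((550.4501342773438, 72.10639953613281), (13.856800079345703, 45.60702133178711), 0.5491469502449036) [0.55756909 0.09491068 0.089898  ]
knob_grip 0.8 [0.5531 0.07   0.0775]
```

View pics/w7.png

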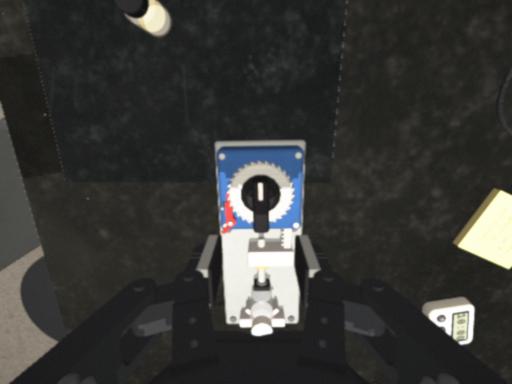

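The knob bar is at (261,203). The depth fit puts its centre at (0.5505, 0.0721) and it lies along world y. I'll descend and grip.

Request:
servo_tool(
  moves=[
    [[0, 0, -0.4], [0, 0.0015, 0.03], 45],
    [[0, 0, 0], [0, 0, 0.03], 45],
    [[0, 0, 0], [0, 0, 0.02], 45],
    [[0, 0, 0], [0, 0, 0.008], 45],
    [[0, 0, 0], [0, 0, 0], 45],
    [[0, 0, 0], [0, 0, 0], 20],
    [[0, 0, 0], [0, 0, 0], 5],
    [[0, 0, 0], [0, 0, 0], 5],
    [[0, 0, 0], [0, 0, 0], 5],
    [[0, 0, 0], [0, 0, 0], 5],
    [[0, 0, 0], [0, 0, 0], 5],
    [[0, 0, 0], [0, 0, 0], 5],
  ],
  force=60,
)

```text
time: 15.35
ee_pos: [0.5509, 0.0716, 0.0285]
tcp_rot: [180.0, 0.0, 90.4]
wrist_force: [-6.3, -2.2, 5.4]
opening: 0.0126
grasp_force: 59.3
```

```bash
cat >> h.py <<'E'
def rd(n=6):
    T=[];F=[];J=[];Y=[];Q=[]
    for i in range(n):
        camera('top'); o=get_obs(); T.append(o['torque']);F.append(o['wrist_force']);J.append(o['joint_efforts']);Y.append(o['tcp_rot'][2])
    print('t',round(o['time'],2),'yaw',np.round(np.mean(Y),2),'tau',np.mean(T,0).round(4),'sd',np.std(T,0)[2].round(4),'F',np.mean(F,0).round(2),'j6',np.mean(J,0)[5].round(4),'ee',np.round(o['ee_pos'],4),round(o['opening'],4),np.round(o['grasp_force'],1))
E
python3 -c "
from h import *
rd()"
```

```text
t 15.65 yaw 90.43 tau [-0.3031  1.1311  0.0158] sd 0.0247 F [-5.93 -1.7   5.11] j6 0.0219 ee [0.5509 0.0716 0.0285] 0.0128 59.3
```

Request:
servo_tool(
  moves=[
    [[0, 0, 3], [0, -0.0005, -0.0005], 5],
    [[0, 0, 0], [0, 0, 0], 5],
  ],
)

```text
time: 15.85
ee_pos: [0.5508, 0.0716, 0.0285]
tcp_rot: [179.9, 0.0, 87.4]
wrist_force: [-2.4, -1.9, 2.7]
opening: 0.013
grasp_force: 59.2
```

```bash
python3 -c "
from h import *
rd()"
```

```text
t 16.15 yaw 87.49 tau [-0.515   0.7715 -0.0042] sd 0.0113 F [-4.26 -2.24  6.31] j6 0.0756 ee [0.5508 0.0716 0.0285] 0.0129 59.8
```

Request:
servo_tool(
  moves=[
    [[0, 0, 3], [0, 0, 0], 5],
    [[0, 0, 3], [0, 0, 0], 5],
    [[0, 0, 0], [0, 0, 0], 5],
  ],
)

```text
time: 16.45
ee_pos: [0.5507, 0.0716, 0.0285]
tcp_rot: [180.0, 0.0, 81.4]
wrist_force: [-5.2, -2.4, 6.6]
opening: 0.0129
grasp_force: 59.9
```

```bash
python3 -c "
from h import *
rd()"
```

```text
t 16.75 yaw 81.49 tau [-0.5058  0.95   -0.0469] sd 0.0196 F [-5.18 -2.44  7.25] j6 -0.0002 ee [0.5507 0.0716 0.0285] 0.0131 59.9
```

Request:
servo_tool(
  moves=[
    [[0, 0, 3], [0, 0, 0], 5],
    [[0, 0, 3.5], [0, 0, 0], 5],
    [[0, 0, 0], [0, 0, 0], 5],
  ],
)

```text
time: 17.05
ee_pos: [0.5505, 0.0716, 0.0285]
tcp_rot: [180.0, 0.0, 74.9]
wrist_force: [-6.2, -2.1, 7.5]
opening: 0.0132
grasp_force: 60.0
```

```bash
python3 -c "
from h import *
rd()"
```

```text
t 17.35 yaw 74.99 tau [-0.4936  1.1083  0.009 ] sd 0.0229 F [-6.3  -2.58  7.55] j6 0.0617 ee [0.5505 0.0716 0.0285] 0.0125 60.0
```

Request:
servo_tool(
  moves=[
    [[0, 0, 3], [0, 0, 0], 5],
    [[0, 0, 3], [0, 0, 0], 5],
    [[0, 0, 3], [0, 0, 0], 5],
    [[0, 0, 3], [0, 0, 0], 5],
    [[0, 0, 0], [0, 0, 0], 5],
  ],
)

```text
time: 17.85
ee_pos: [0.5502, 0.0717, 0.0285]
tcp_rot: [-180.0, 0.0, 62.9]
wrist_force: [-7.6, -1.4, 9.2]
opening: 0.013
grasp_force: 60.3
```

```bash
python3 -c "
from h import *
rd(16)"
```

```text
t 18.65 yaw 63.03 tau [-0.4839  1.4362  0.3291] sd 0.0211 F [-7.28 -1.97  8.4 ] j6 0.3536 ee [0.5502 0.0717 0.0285] 0.0129 60.3
```

Request:
servo_tool(
  moves=[
    [[0, 0, 2], [0, 0, 0], 5],
    [[0, 0, 0], [0, 0, 0], 5],
  ],
)

```text
time: 18.85
ee_pos: [0.5501, 0.0717, 0.0284]
tcp_rot: [-180.0, 0.0, 61.0]
wrist_force: [-7.6, -2.2, 9.5]
opening: 0.0123
grasp_force: 60.4
```

```bash
python3 -c "
from h import *
rd(16)"
```

```text
t 19.65 yaw 61.03 tau [-0.4662  1.5017  0.3599] sd 0.0232 F [-7.76 -2.28  8.65] j6 0.3647 ee [0.5502 0.0717 0.0285] 0.0131 60.4
```

Request:
servo_tool(
  moves=[
    [[0, 0, 2], [0, 0, 0], 5],
    [[0, 0, 0], [0, 0, 0], 5],
  ],
)

```text
time: 19.85
ee_pos: [0.5501, 0.0717, 0.0284]
tcp_rot: [-180.0, 0.0, 59.0]
wrist_force: [-7.6, -1.1, 8.7]
opening: 0.0129
grasp_force: 60.4
```

```bash
python3 -c "
from h import *
rd(16)"
```

```text
t 20.65 yaw 59.03 tau [-0.4478  1.5394  0.3749] sd 0.034 F [-8.08 -2.08  8.61] j6 0.3681 ee [0.5501 0.0718 0.0285] 0.0124 60.4
```

The readings agree on about 10.5–11.5 N at the second tooth, and the preload limit caps it at 11.9 N. The pawl caught at 0.479 rad and I'm at 0.55, so I'll ease back onto the tooth and let go.

Request:
servo_tool(
  moves=[
    [[0, 0, -2], [0, 0, 0], 5],
    [[0, 0, -2], [0, 0, 0], 5],
    [[0, 0, -2], [0, 0, 0], 5],
    [[0, 0, -1], [0, 0, 0], 5],
    [[0, 0, 0], [0, 0, 0], 5],
  ],
)

```text
time: 21.15
ee_pos: [0.5503, 0.0717, 0.0285]
tcp_rot: [180.0, 0.0, 66.1]
wrist_force: [-7.5, -2.9, 8.1]
opening: 0.013
grasp_force: 60.3
```

```bash
python3 -c "
from h import *
rd(8)"
```

```text
t 21.55 yaw 66.03 tau [-0.5371  1.3564  0.3671] sd 0.0261 F [-7.04 -2.34  8.49] j6 0.3444 ee [0.5503 0.0717 0.0285] 0.013 60.3
```

Request:
servo_tool(
  moves=[
    [[0, 0, 0], [0, 0, 0], 25],
    [[0, 0, 0], [0, 0, 0], 35],
    [[0, 0, 0], [0, 0, 0], 45],
    [[0, 0, 0], [0, 0, 0], 50],
    [[0, 0, 0], [0, 0, 0], 50],
    [[0, 0, 0], [0, 0, -0.01], 50],
    [[0, 0, 0], [0, 0, -0.03], 50],
    [[0, 0, 0], [0, 0, -0.04], 50],
    [[0, 0, 0], [0, 0, -0.03], 50],
    [[0, 0, 0], [0, 0, 0], 50],
    [[0, 0, 0], [0, 0, 0], 50],
  ],
)

```text
time: 22.65
ee_pos: [0.5511, 0.0718, 0.1385]
tcp_rot: [179.9, -0.1, 65.9]
wrist_force: [-0.2, -0.5, 0.1]
opening: 0.0425
grasp_force: 0.0
```

```bash
python3 - <<'E'
from h import *
rd(6); p,d,X=tips('pics/w8.png')
m=(d>0)&(abs(X[...,0]-.55)<.04)&(abs(X[...,1]-.07)<.05)&(X[...,2]>.083)&(X[...,2]<.093)
print('knob',cv2.minAreaRect(X[m][:,:2].astype(np.float32)*1000))
m=(d>0)&(abs(X[...,0]-.553)<.03)&(abs(X[...,1]+.075)<.03)&(X[...,2]>.067)&(X[...,2]<.08); print('cap',m.sum(),X[m].mean(0),X[m].min(0),X[m].max(0))
E
```

```text
t 22.95 yaw 65.93 tau [-0.0085 -0.0227 -0.0018] sd 0.0217 F [-0.45 -0.23  0.13] j6 -0.0004 ee [0.5501 0.0717 0.1364] 0.0426 0.0
finger -1 2997 [0.4965 0.0768 0.1733] [0.5472 0.0887 0.2625]
finger 1 5327 [0.5532 0.0767 0.2355] [0.5818 0.0862 0.2698]
knob ((550.8449096679688, 73.09906005859375), (45.45208740234375, 13.96233081817627), 68.36927032470703)
cap 3 [ 0.54234142 -0.07570694  0.07096568] [ 0.54180113 -0.07723994  0.07070102] [ 0.54288387 -0.07416007  0.07124807]
```

View pics/w8.png

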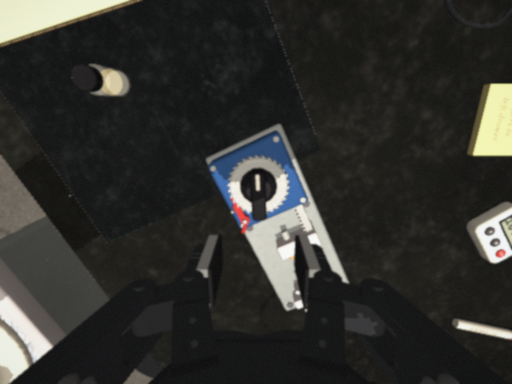

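The knob has settled at 68.4°, about 0.39 rad from its start, so it is held on the second tooth. The vial is hidden here behind the finger at (310,250), so I'll check its seat with the fixed cameras.

```bash
python3 - <<'E'
from h import *
for n in('scene','top'):
    p,d=camera(n);c=calibration(n);K=np.array(c['camera_matrix']);R,t=np.array(c['R']),np.array(c['t'])
    v,u=np.mgrid[0:384,0:512]; X=(np.stack([(u-K[0,2])*d/K[0,0],(v-K[1,2])*d/K[1,1],d],-1)-t)@R
    m=(d>0)&(abs(X[...,0]-.553)<.025)&(abs(X[...,1]+.076)<.03)&(X[...,2]>.06)&(X[...,2]<.08); print(n,m.sum(),X[m].mean(0),X[m].min(0),X[m].max(0))
    for q in ('vial_white','vial_black_1','tape_clear'):
        for r in mark_of(q,n)[:2]: print(n,q,round(r['score'],2),w(r['xyz'],n).round(4))
    if n=='scene': cv2.imwrite('pics/s9.png',cv2.resize(p[150:250,170:300,::-1],None,fx=5,fy=5))
E
```

```text
scene 59 [ 0.54853927 -0.07987032  0.06914761] [ 0.5402787  -0.0889161   0.06004768] [ 0.56124188 -0.06511274  0.07487005]
scene vial_white 0.63 [ 0.5545 -0.0757  0.012 ]
scene vial_white 0.32 [ 0.5544 -0.0605  0.0242]
scene vial_black_1 0.69 [ 0.5723 -0.33    0.0017]
scene vial_black_1 0.59 [ 0.4547  0.2311 -0.0005]
scene tape_clear 0.63 [ 7.015e-01 -3.727e-01  2.000e-04]
top 59 [ 0.55024841 -0.07788585  0.07117694] [ 0.54085937 -0.08791604  0.06292845] [ 0.56127881 -0.06742481  0.07695525]
top vial_white 0.65 [ 0.5542 -0.0751  0.0053]
top vial_black_1 0.53 [ 0.5707 -0.3339 -0.0013]
top tape_clear 0.85 [ 0.6943 -0.3697 -0.0018]
```

View pics/s9.png

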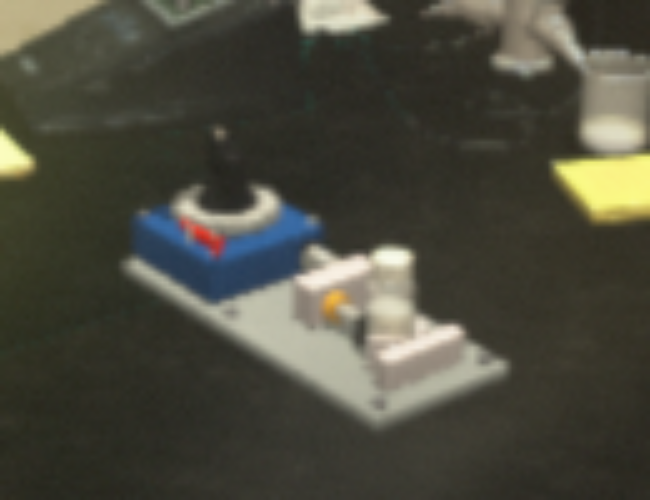

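The vial stands upright in the V at (390,290), with the pad at (360,330) against it. The robot is clear and the bystanders haven't moved.

```bash
python3 -c "
from workcell import *
print(job_done())"
```

```text
the job is handed in; nothing more can be done
None
```

The white-capped vial stands upright in the V, and the pawl holds the knob on the second tooth, where I estimate the pad presses at 10–12 N; the job is handed in, but no verdict came back and the held squeeze could not be measured directly.

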